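# Pack a food parcel and take its record photograph

## Robot

A 7-joint arm with a two-finger parallel gripper is mounted at the origin on the work surface. World frame = base frame: x ahead of the robot, y to its left, z up, the work surface at z = 0. Lengths are in m, angles in rad, forces in N, time in s.
With the tool pointing down it reaches from about 0.35 to 0.9 m from the base axis. Payload 8.1 kg.
Tool frame: the origin (TCP) lies at the very end of the fingers, on their centre line; the grasp point (between the pads) lies 19 mm behind it; z points along the fingers, y is the line along which they close (so a half turn about z gives the same grasp; the last joint's range is limited). The gripper opens to 92 mm and grips with 3 to 60 N. Pads are 19 mm wide; open, the fingers measure 130 mm over their backs; the gripper's body (75 mm by 190 mm) begins 47 mm behind the grasp point.
Start: joints at [1.098, 0.434, 0.025, 1.573, -0.012, 1.134, -0.075], TCP at [0.226, -0.583, 0.227] pointing down, gripper open.
Joint ranges: [-2.62, 2.62], [-0.44, 2.09], [-1.27, 1.32], [0.08, 2.57], [-1.32, 4.46], [0.12, 2], [-2.74, 2.74]. Speed limits (rad/s): [2.22, 2.22, 3.01, 3.01, 3.14, 3.14, 3.14].

## Interface

Orientations are given as a rotation vector (axis times angle).
In Python, from cell import arm gives the robot as it stands.
- The arm moves only by the tool jog_arm, never from a script. Its argument "rows" is a list of rows, each a list of 3 entries, a list of its own where there are three numbers: the shift along the world's x, y, z in cm, then the turn, a rotation vector about the world's x, y, z in degrees, then the opening, from 0 (shut) to 1 (fully open). A call has 1 to 8 rows; each row is the pose to reach, as a shift and turn from the pose commanded when the call began; what a row does not reach only later rows make up. A row lasts 1/8 s, in which the tool goes at most 62.5 mm and 10.7 degrees, less where a joint would pass 70% of its speed; a pose out of reach is approached as far as the arm can. A call with a gripper value outside its range is refused whole. The fingers move at their own pace and stop on an object; "newtons" is the grip in N (left out, the last holds). Time passes only in rows, so rows that repeat a pose let the fingers close. It gives the time, the measured TCP pose, the force, the opening and the grip force at its end, in the units of the state.
- arm.observe(): the state, without advancing time (a new reading comes with each control period).
- arm.get_image(name): name is "scene" or "top" or "wrist"; returns a dict with "img" (420x560x3 uint8, red, green, blue), "depth" (420x560 float32, m along the optical axis (not along the pixel's ray), 0 where there is no reading), "fx", "fy", "cx", "cy" (pixels), "rvec" (rotation vector, rad) and "tvec" (3), from world to camera coordinates, as OpenCV has them; the wrist camera has in their place "mount" (4x4, takes a point from camera to tool coordinates, whose origin is the TCP and whose axes are the flange's). Camera axes: x right, y down, z forward; pixel columns grow to the right and rows downward; lengths in m; the calibration is good to about 2 mm. A picture is of the moment at which its call begins: read the wrist's pose just before it.
- arm.sign_off(): hands the job in; it is judged then, once.
The state is a dict: "clock": time; "joints": joint angles; "dq": joint speeds; "joint_efforts": joint torques, N m; "position": TCP position; "ee_rot": TCP orientation; "force": force on the tool from outside, world axes, zero at the start; "ft_torque": the same for the moment, N m; "width": opening from 0.0 (shut) to 1.0 (fully open); "gripper_force": force on a finger pad.
Only numpy, scipy, OpenCV 4.12 (cv2) and the standard library are available. Lean on these libraries where they do the work, as an engineer would, in place of code of your own. Each camera call takes 0.05 s, during which the arm holds its last target. There are 200 camera calls.

## Task

Pack this food parcel: stand every tin, jar and packet from the row on the table upright in the carton, lowering each until you feel it settle on whatever is already in there rather than dropping it, and push the carton square and flush into the aluminium fence corner. Then take the record photo: press the camera's shutter button to its halfway stop, hold it there about a second to focus, press on fully down and let go. Leave the packed carton home in the corner and the other things on the table where they are.

Things in the scene. Friction and masses are not known exactly. Their poses are not given: they have to be found in the camera images.
- carton: open-topped brown carton, red band on each long side, 146 (its x) x 280 (its y) x 90 mm high, walls 5 mm; loose, 0.45 to 0.65 kg. Origin at the centre of its underside, z up. Goods already lie in it under a full-size cardboard sheet, its top 15 to 55 mm above the underside, a different height each time; it gives about 1 mm per 1.5 N, 10 mm at most. Groceries stand on it.
- carton_corner (a point): the carton's lower outer corner at its +x, +y end (73, 140, 0 mm in the carton's frame), which goes into the fence corner; axes as the carton's
- fence: squaring corner fixed to the table: two upright aluminium angle strips, 45 mm high, 6 mm thick, their flanges and screws on the outside. Origin at the inner corner on the table; the strip along its y (330 mm) has its inner face at x = 0, the strip along its x (190 mm) has its inner face at y = 0; the carton belongs on the -x, -y side with its long side along the 330 mm strip, its x and y parallel to the fence's, give or take a few degrees
- fence_corner (a point): the inner corner of the fence at table height; axes as the fence's. The carton is home when carton_corner lies here
- camera: black and silver camera fixed on a column stand, lens along its own +x, 222 mm to the flat top plate; fixed to the table. Origin on the table under the column; the body is 130 mm along its y and 42 mm thick, the lens reaches 78 mm along its +x
- shutter_top (a point): centre of the top of the red round shutter button (19 mm across) near the camera's right-hand end, 4 mm ahead and 45 mm to the -y side of the camera's origin, 236 mm above the table when up; it is pressed straight down and moves with the button
- shutter_half (a joint): first stage of the shutter button, m: 0 up, 0.004 at the halfway stop (spring 0.8 N rising to 2.2 N)
- shutter_full (a joint): second stage, m: stays 0 until the push at the halfway stop passes 7 N, then moves to 0.004 fully down (10 N), the button's top then being 8 mm below its rest height. Both stages spring back when let go
- milk_tin: steel tin with blue band, 54 mm across, 100 mm high, 0.15 kg. One of the groceries to pack when present (None: absent this time). Origin at the centre of its underside, z up when standing.
- coffee_tin: brown tin with a gold band and black lid, 56 mm across, 110 mm high, 0.13 kg. One of the groceries to pack when present (None: absent this time). Origin at the centre of its underside, z up when standing.
- sambal_jar: dark red jar with a cream label and yellow lid, 56 mm across, 95 mm high, 0.18 kg. One of the groceries to pack when present (None: absent this time). Origin at the centre of its underside, z up when standing.
- tea_carton: green box with cream band, 50 (x) x 56 (y) x 105 mm high, 0.10 kg. One of the groceries to pack when present (None: absent this time). Origin at the centre of its underside, z up when standing.
- biscuit_carton: yellow box with red band, 50 (x) x 56 (y) x 110 mm high, 0.11 kg. One of the groceries to pack when present (None: absent this time). Origin at the centre of its underside, z up when standing.
- mug: white ceramic mug, 80 mm across, 85 mm high; not part of the job
- oil_bottle: bottle of yellow cooking oil, 64 mm across, 190 mm high, red cap; not part of the job
- tape_roll: roll of brown packing tape lying flat, 100 mm across, 48 mm high; not part of the job
- matchbox: flat red box, 55 x 110 x 22 mm; not part of the job
- screwdriver: red-handled screwdriver, 160 mm long; not part of the job

How it is judged:
By the outcome, as a careful person would: the job done as asked, in the order asked, and still so for the second after the job is handed in, with the robot touching nothing.
Of milk_tin, coffee_tin, sambal_jar, tea_carton, biscuit_carton only 3 to 4 are there at a start; the rules pass over those that are not, and their reading is None.
At some moment in a run one of carton may be knocked a few centimetres aside while the robot is not near it.
It also fails if it takes over 210 s, if anything falls off the work surface, if the arm or the gripper's body presses on something with over 40 N, if the wrist force passes 120 N, or if a joint passes its speed limit or range.

## Working session

There is one attempt and no reset: what is moved stays moved. The work goes in short steps, Python scripts to look and compute and a tool call to move; the robot and the scene stay as the last step left them, time stands still between calls to the robot, and variables do not carry over. Pictures are saved under pics/ and viewed, at most 14 in all, crops included, and the job is handed in when it is done.

Besides the shell and the picture viewer there is one more tool, called after "Request:" as name([rows], argument=value, ...), one row to a line, values as JSON. jog_arm: Moves the arm, as the interface text tells. Its arguments: {"type":"object","properties":{"rows":{"type":"array","items":{"type":"array"}},"newtons":{"type":"number"}},"required":["rows"]}

```bash
mkdir -p pics; ls; cat > h.py <<'E'
import numpy as np, cv2
from cell import arm
def grab(n):
    return arm.get_image(n)
def save(d,f,crop=None,s=1):
    im=d["img"][:,:,::-1]
    if crop: a,b,c,e=crop; im=im[b:e,a:c]
    cv2.imwrite(f,cv2.resize(im,None,fx=s,fy=s,interpolation=cv2.INTER_CUBIC))
def cloud(d,pose=None):
    z=d["depth"]; v,u=np.mgrid[:z.shape[0],:z.shape[1]]
    P=np.stack([(u-d["cx"])*z/d["fx"],(v-d["cy"])*z/d["fy"],z],-1)
    if "mount" in d:
        M=d["mount"]; T=cv2.Rodrigues(np.array(pose["ee_rot"],float))[0]
        W=(P@M[:3,:3].T+M[:3,3])@T.T+np.array(pose["position"])
    else:
        R=cv2.Rodrigues(np.array(d["rvec"],float))[0]
        W=(P-np.array(d["tvec"]).ravel())@R
    W[z==0]=np.nan
    return W
E
python3 - <<'E'
from h import *
print(arm.observe())
for n in("top","scene"):
    d=grab(n); save(d,f"pics/{n}0.png",s=1.4); np.save(n+"0.npy",cloud(d)); np.save(n+"0i.npy",d["img"])
E
```

```text
pics
{'clock': 0.0, 'joints': array([ 1.09840627,  0.43523318,  0.02497104,  1.57408829, -0.01161516,
        1.13398116, -0.07508724]), 'dq': array([ 0.00110963, -0.00029274, -0.00040114,  0.00099749, -0.00154514,
        0.00121871, -0.00087972]), 'joint_efforts': array([-7.07374074e-04, -6.67849803e+01,  9.85032097e-01, -3.14456964e+01,
       -6.04828703e-02,  4.27530985e-02,  6.73501404e-05]), 'position': array([ 0.22565856, -0.58230154,  0.22594201]), 'ee_rot': array([-3.08657991e+00, -5.77188308e-01,  6.47619747e-04]), 'force': array([ 0.29081594, -0.41336946,  0.12346806]), 'ft_torque': array([-0.01065   ,  0.02174347,  0.03297459]), 'gripper_force': 0.0, 'width': 0.9974443787418815}
```

View pics/top0.png

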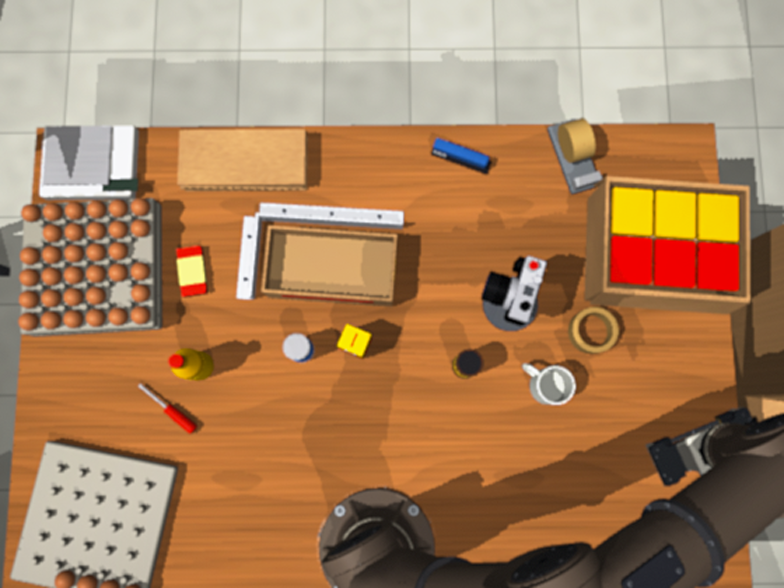

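View pics/scene0.png

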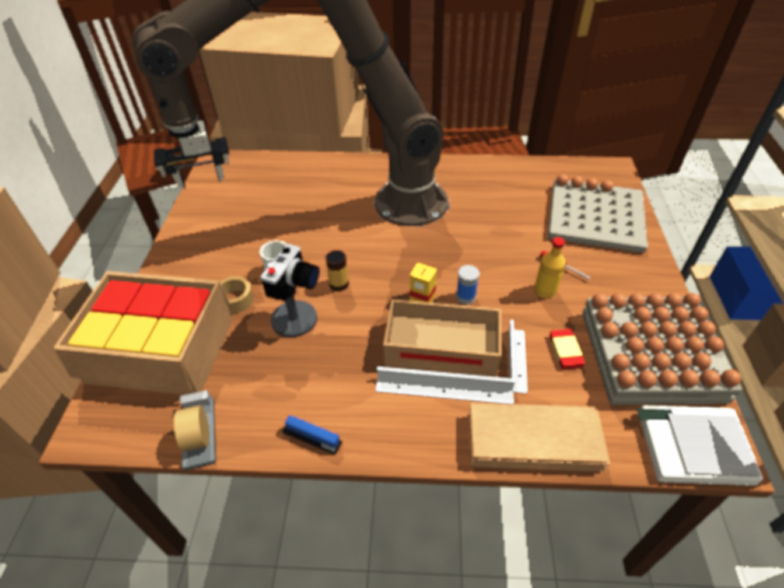

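The top view shows three groceries: milk tin at about (297,347), biscuit box (354,341) and coffee tin (468,363). The carton is at about (330,262), with the fence above and to its left. The shutter is at (533,266).

```bash
cat > m.py <<'E'
from h import *
def rect(W,im,box,z0,z1,cond=None):
    a,b,c,e=[int(t/1.4) for t in box]
    P=W[b:e,a:c].reshape(-1,3); C=im[b:e,a:c].reshape(-1,3).astype(int)
    m=(P[:,2]>z0)&(P[:,2]<z1)
    if cond is not None: m&=cond(C)
    return P[m]
def show(n,P):
    r=cv2.minAreaRect((P[:,:2]*1000).astype(np.float32))
    print(n,len(P),"med",np.round(np.median(P,0)*1000,1),"rect c",np.round(r[0],1),"size",np.round(r[1],1),"ang",round(r[2],1))
    return r
E
python3 - <<'E'
from m import *
W=np.load("top0.npy");im=np.load("top0i.npy")
show("milk",rect(W,im,(275,325,325,375),.085,.115))
show("bisc",rect(W,im,(330,318,385,365),.095,.125))
show("coffee",rect(W,im,(445,345,495,385),.095,.125))
show("rim",rect(W,im,(255,218,410,310),.08,.10))
show("sheet",rect(W,im,(285,240,375,285),.0,.075))
show("fenceY",rect(W,im,(262,195,402,228),.035,.052))
show("fenceX",rect(W,im,(230,205,262,300),.035,.052))
show("shutter",rect(W,im,(520,250,548,280),.2,.26,lambda C:(C[:,0]>150)&(C[:,1]<80)))
show("camtop",rect(W,im,(500,245,550,330),.215,.23))
show("lens",rect(W,im,(475,260,520,320),.15,.22))
show("tape",rect(W,im,(565,300,625,360),.04,.055))
show("mug",rect(W,im,(515,355,580,410),.075,.095))
show("oil",rect(W,im,(160,340,220,385),.02,.2))
E
```

```text
milk 279 med [420.8 165.7 100.9] rect c [420.7 165.8] size [53.4 52.8] ang 1.3
bisc 335 med [433.5  44.2 110.8] rect c [434.2  44.7] size [56.2 50.2] ang 67.0
coffee 304 med [ 385.4 -195.3  110.8] rect c [ 385.6 -196.5] size [52.8 56.4] ang 0.5
rim 600 med [609.9 109.   89.9] rect c [602.4  99.8] size [281.4 147.4] ang 85.6
sheet 2044 med [616.  106.1  44.9] rect c [616.5 105.9] size [197.7 101.7] ang 89.8
fenceY 265 med [712.1  97.9  44.3] rect c [712.7 100.1] size [312.1   9.5] ang 86.2
fenceX 157 med [633.6 271.5  44.3] rect c [633.3 271.9] size [ 10.6 189.5] ang 84.9
shutter 22 med [ 567.4 -310.8  238. ] rect c [ 567.8 -310.5] size [11.5 11.8] ang 89.8
camtop 678 med [ 519.8 -296.4  222.6] rect c [ 528.9 -284.5] size [ 75.5 127.7] ang 71.0
lens 600 med [ 522.1 -254.5  209.2] rect c [ 531.7 -253.1] size [ 69.9 123.3] ang 80.4
tape 370 med [ 460.6 -479.3   47.9] rect c [ 462.7 -484.1] size [108.5 104.3] ang 85.1
mug 150 med [ 342.  -379.7   83.7] rect c [ 339.1 -376.9] size [77.4 85.5] ang 3.8
oil 560 med [384.1 379.1 128.3] rect c [386.5 388.9] size [57.9 63.3] ang 80.6
```

Coffee tin first, keeping the present tool yaw so it stays clear of the camera.

Request:
jog_arm([
  [[2.5, 6, 0], [0, 0, 0], 1],
  [[5, 12, 0], [0, 0, 0], 1],
  [[7.5, 18, 0], [0, 0, 0], 1],
  [[10, 24, 0], [0, 0, 0], 1],
  [[12.5, 30, 0], [0, 0, 0], 1],
  [[14.5, 35, 0], [0, 0, 0], 1],
  [[16, 38.7, 0], [0, 0, 0], 1],
  [[16, 38.7, 0], [0, 0, 0], 1],
], newtons=15)

```text
clock: 1.1
position: [0.3869, -0.1925, 0.2268]
ee_rot: [-3.086, -0.587, -0.001]
force: [-0.6, 0.6, 0.3]
width: 1.0
gripper_force: 0.0
```

Request:
jog_arm([
  [[-0.1, -0.3, -4], [0, 0, 0], 1],
  [[-0.1, -0.3, -8], [0, 0, 0], 1],
  [[-0.1, -0.3, -12], [0, 0, 0], 1],
  [[-0.1, -0.3, -15.4], [0, 0, 0], 1],
  [[-0.1, -0.3, -15.4], [0, 0, 0], 1],
  [[-0.1, -0.3, -15.4], [0, 0, 0], 0.3],
  [[-0.1, -0.3, -15.4], [0, 0, 0], 0.3],
  [[-0.1, -0.3, -15.4], [0, 0, 0], 0.3],
])

```text
clock: 2.1
position: [0.3855, -0.1992, 0.0737]
ee_rot: [3.087, 0.577, 0.002]
force: [-0.2, -0.2, 0.5]
width: 0.727
gripper_force: 0.0
```

Request:
jog_arm([
  [[0, 0, 0], [0, 0, 0], 0.3],
  [[0, 0, 0], [0, 0, 0], 0.3],
  [[0, 0, 3], [0, 0, 0], 0.3],
  [[0, 0, 7], [0, 0, 0], 0.3],
  [[0, 0, 11], [0, 0, 0], 0.3],
  [[0, 0, 15], [0, 0, 0], 0.3],
  [[0, 0, 15], [0, 0, 0], 0.3],
])

```text
clock: 2.98
position: [0.3864, -0.1993, 0.2253]
ee_rot: [3.085, 0.577, 0.007]
force: [-0.2, -0.3, -0.9]
width: 0.608
gripper_force: 15.0
```

Request:
jog_arm([
  [[2.6, 2.7, 0], [0, 0, 9], 0.3],
  [[5.2, 5.4, 0], [0, 0, 18], 0.3],
  [[8, 8, 0], [0, 0, 27], 0.3],
  [[11, 11, 0], [0, 0, 36], 0.3],
  [[14, 14, 0], [0, 0, 46], 0.3],
  [[17, 17, 0], [0, 0, 55], 0.3],
  [[19.5, 19.5, 0], [0, 0, 64], 0.3],
  [[21, 21.4, 0], [0, 0, 64], 0.3],
])

```text
clock: 3.98
position: [0.5951, 0.0166, 0.2207]
ee_rot: [-2.308, -2.128, 0.002]
force: [-0.0, -0.2, -2.7]
width: 0.609
gripper_force: 15.0
```

```bash
cat > look.py <<'E'
import sys
from m import *
o=arm.observe(); print(o["position"],o["force"]); R=cv2.Rodrigues(o["ee_rot"])[0]; print("tool y deg",np.degrees(np.arctan2(R[1,1],R[0,1])))
d=grab("scene"); W=cloud(d); d2=grab("top"); W2=cloud(d2); 
save(d2,"pics/%s.png"%sys.argv[1],s=1.4); save(d,"pics/%ss.png"%sys.argv[1],s=1.4)
for n,W,d in(("top",W2,d2),("scene",W,d)):
    C=d["img"].astype(int)
    m=(W[...,2]>.083)&(W[...,2]<.097)&(W[...,0]>.48)&(W[...,0]<.73)&(W[...,1]>-.12)&(W[...,1]<.3)&(C[...,0]>C[...,2]+25)
    show("rim "+n,W[m])
E
python3 look.py a
```

```text
[0.59507905 0.01657177 0.22073068] [-0.03878784 -0.19976487 -2.74355914]
tool y deg -4.6248856669543175
rim top 307 med [577.5 191.8  89.7] rect c [605.7 140.7] size [197.2 147.3] ang 85.5
rim scene 401 med [647.4 109.7  88.1] rect c [605.5  99. ] size [278.  153.7] ang 85.3
```

Request:
jog_arm([
  [[0, 0, -3], [0, 0, 0], 0.3],
  [[0, 0, -6], [0, 0, 0], 0.3],
  [[0, 0, -8], [0, 0, 0], 0.3],
  [[0, 0, -9], [0, 0, 0], 0.3],
  [[0, 0, -9.4], [0, 0, 0], 0.3],
  [[0, 0, -9.6], [0, 0, 0], 0.3],
  [[0, 0, -9.6], [0, 0, 0], 0.3],
  [[0, 0, -9.6], [0, 0, 0], 0.3],
])

```text
clock: 5.08
position: [0.5952, 0.0153, 0.1273]
ee_rot: [2.312, 2.126, 0.001]
force: [-0.7, -0.0, -0.5]
width: 0.611
gripper_force: 15.0
```

Request:
jog_arm([
  [[0, 0, -0.1], [0, 0, 0], 0.3],
  [[0, 0, -0.2], [0, 0, 0], 0.3],
  [[0, 0, -0.3], [0, 0, 0], 0.3],
  [[0, 0, -0.4], [0, 0, 0], 0.3],
  [[0, 0, -0.4], [0, 0, 0], 0.3],
])

```text
clock: 5.7
position: [0.5948, 0.0152, 0.1226]
ee_rot: [-2.313, -2.126, 0.0]
force: [0.6, -0.1, -1.9]
width: 0.611
gripper_force: 15.0
```

Request:
jog_arm([
  [[0, 0, -0.1], [0, 0, 0], 0.3],
  [[0, 0, -0.2], [0, 0, 0], 0.3],
  [[0, 0, -0.3], [0, 0, 0], 0.3],
  [[0, 0, -0.4], [0, 0, 0], 0.3],
  [[0, 0, -0.4], [0, 0, 0], 0.3],
])

```text
clock: 6.32
position: [0.5948, 0.0152, 0.1186]
ee_rot: [-2.313, -2.126, 0.0]
force: [0.3, 0.5, -1.1]
width: 0.605
gripper_force: 15.0
```

Request:
jog_arm([
  [[0, 0, -0.1], [0, 0, 0], 0.3],
  [[0, 0, -0.2], [0, 0, 0], 0.3],
  [[0, 0, -0.2], [0, 0, 0], 0.3],
])

```text
clock: 6.7
position: [0.5949, 0.0153, 0.1168]
ee_rot: [2.313, 2.126, 0.0]
force: [0.1, 0.7, 0.2]
width: 0.604
gripper_force: 15.0
```

Request:
jog_arm([
  [[0, 0, -0.1], [0, 0, 0], 0.3],
  [[0, 0, -0.2], [0, 0, 0], 0.3],
  [[0, 0, -0.2], [0, 0, 0], 0.3],
])

```text
clock: 7.08
position: [0.595, 0.0153, 0.1149]
ee_rot: [2.313, 2.126, 0.0]
force: [-1.2, 0.0, 2.3]
width: 0.613
gripper_force: 15.0
```

Request:
jog_arm([
  [[0, 0, 0], [0, 0, 0], 1],
  [[0, 0, 0], [0, 0, 0], 1],
  [[0, 0, 0], [0, 0, 0], 1],
  [[0, 0, 2], [0, 0, 0], 1],
  [[0, 0, 5], [0, 0, 0], 1],
  [[0, 0, 8.5], [0, 0, 0], 1],
  [[0, 0, 11.5], [0, 0, 0], 1],
  [[0, 0, 11.5], [0, 0, 0], 1],
])

```text
clock: 8.07
position: [0.5963, 0.0156, 0.2323]
ee_rot: [2.311, 2.124, 0.006]
force: [-0.1, 0.1, -0.6]
width: 0.999
gripper_force: 0.0
```

Request:
jog_arm([
  [[-4, 0.7, 0], [0, 0, -5], 1],
  [[-8, 1.4, 0], [0, 0, -10], 1],
  [[-12, 2.1, 0], [0, 0, -15], 1],
  [[-16.1, 2.9, 0], [0, 0, -18.4], 1],
  [[-16.1, 2.9, -4], [0, 0, -18.4], 1],
  [[-16.1, 2.9, -8], [0, 0, -18.4], 1],
  [[-16.1, 2.9, -9], [0, 0, -18.4], 1],
  [[-16.1, 2.9, -9], [0, 0, -18.4], 1],
])

```text
clock: 9.07
position: [0.4336, 0.0443, 0.1395]
ee_rot: [-2.622, -1.729, 0.002]
force: [0.6, 0.3, 1.2]
width: 1.0
gripper_force: 0.0
```

```bash
python3 look.py b; python3 - <<'E'
from h import *
o=arm.observe(); d=grab("wrist"); W=cloud(d,o); save(d,"pics/bw.png"); 
P=W[(W[...,2]>.1)&(W[...,2]<.12)&(W[...,0]>.38)&(W[...,0]<.49)&(abs(W[...,1]-.044)<.06)]; print(len(P))
if len(P)>5: print(cv2.minAreaRect((P[:,:2]*1000).astype(np.float32)))
E
```

```text
[0.43359304 0.04426202 0.13954552] [0.6414251  0.29499929 1.18145695]
tool y deg -23.203902471919914
rim top 459 med [640.3 143.8  90.2] rect c [602.9  99.7] size [281.2 147.9] ang 85.7
rim scene 452 med [626.   94.1  88.1] rect c [605.8  99.1] size [278.5 151.2] ang 85.7
6725
((437.1266784667969, 46.43708419799805), (50.100921630859375, 50.17977523803711), 66.42032623291016)
```

Request:
jog_arm([
  [[0.1, 0.1, -3], [0, 0, 0], 1],
  [[0.1, 0.1, -5.5], [0, 0, 0], 1],
  [[0.1, 0.1, -6.7], [0, 0, 0], 1],
  [[0.1, 0.1, -6.7], [0, 0, 0], 1],
  [[0.1, 0.1, -6.7], [0, 0, 0], 0.3],
  [[0.1, 0.1, -6.7], [0, 0, 0], 0.3],
  [[0.1, 0.1, -6.7], [0, 0, 0], 0.3],
  [[0.1, 0.1, -6.7], [0, 0, 0], 0.3],
])

```text
clock: 10.22
position: [0.435, 0.0452, 0.073]
ee_rot: [2.623, 1.729, 0.001]
force: [-0.2, -0.2, -0.2]
width: 0.612
gripper_force: 0.0
```

Request:
jog_arm([
  [[0, 0, 0], [0, 0, 0], 0.3],
  [[0, 0, 0], [0, 0, 0], 0.3],
  [[0, 0, 3], [0, 0, 0], 0.3],
  [[0, 0, 7], [0, 0, 0], 0.3],
  [[0, 0, 11], [0, 0, 0], 0.3],
  [[0, 0, 14.5], [0, 0, 0], 0.3],
  [[0, 0, 14.5], [0, 0, 0], 0.3],
])

```text
clock: 11.1
position: [0.4362, 0.0456, 0.2199]
ee_rot: [2.621, 1.728, 0.006]
force: [0.7, 0.4, -1.6]
width: 0.55
gripper_force: 14.9
```

Request:
jog_arm([
  [[4, 1.3, 0], [0, 0, 5], 0.3],
  [[8, 2.6, 0], [0, 0, 10], 0.3],
  [[12, 3.9, 0], [0, 0, 15], 0.3],
  [[15, 4.8, 0], [0, 0, 18.8], 0.3],
  [[16.8, 5.4, 0], [0, 0, 18.8], 0.3],
  [[16.8, 5.4, 0], [0, 0, 18.8], 0.3],
])

```text
clock: 11.85
position: [0.6029, 0.0996, 0.2156]
ee_rot: [-2.304, -2.133, 0.003]
force: [-0.7, -0.6, -1.2]
width: 0.546
gripper_force: 15.0
```

Request:
jog_arm([
  [[0, 0, -3], [0, 0, 0], 0.3],
  [[0, 0, -6], [0, 0, 0], 0.3],
  [[0, 0, -8], [0, 0, 0], 0.3],
  [[0, 0, -9], [0, 0, 0], 0.3],
  [[0, 0, -9.3], [0, 0, 0], 0.3],
  [[0, 0, -9.6], [0, 0, 0], 0.3],
  [[0, 0, -9.7], [0, 0, 0], 0.3],
  [[0, 0, -9.7], [0, 0, 0], 0.3],
])

```text
clock: 12.85
position: [0.6031, 0.0993, 0.1211]
ee_rot: [2.305, 2.134, 0.001]
force: [0.4, 0.4, -0.6]
width: 0.544
gripper_force: 15.0
```

Request:
jog_arm([
  [[0, 0, -0.1], [0, 0, 0], 0.3],
  [[0, 0, -0.2], [0, 0, 0], 0.3],
  [[0, 0, -0.3], [0, 0, 0], 0.3],
  [[0, 0, -0.4], [0, 0, 0], 0.3],
  [[0, 0, -0.4], [0, 0, 0], 0.3],
])

```text
clock: 13.48
position: [0.6028, 0.0993, 0.1167]
ee_rot: [-2.305, -2.134, 0.0]
force: [0.4, 0.5, -0.7]
width: 0.543
gripper_force: 15.0
```

Request:
jog_arm([
  [[0, 0, -0.1], [0, 0, 0], 0.3],
  [[0, 0, -0.2], [0, 0, 0], 0.3],
  [[0, 0, -0.2], [0, 0, 0], 0.3],
])

```text
clock: 13.85
position: [0.6029, 0.0992, 0.1149]
ee_rot: [2.305, 2.134, 0.0]
force: [-0.5, -0.9, 1.0]
width: 0.543
gripper_force: 15.0
```

Request:
jog_arm([
  [[0, 0, -0.1], [0, 0, 0], 0.3],
  [[0, 0, -0.1], [0, 0, 0], 0.3],
])

```text
clock: 14.1
position: [0.6029, 0.0992, 0.1139]
ee_rot: [2.305, 2.134, 0.0]
force: [-1.0, -0.6, 2.6]
width: 0.538
gripper_force: 15.0
```

Request:
jog_arm([
  [[0, 0, 0], [0, 0, 0], 1],
  [[0, 0, 0], [0, 0, 0], 1],
  [[0, 0, 0], [0, 0, 0], 1],
  [[0, 0, 2], [0, 0, 0], 1],
  [[0, 0, 5], [0, 0, 0], 1],
  [[0, 0, 8.5], [0, 0, 0], 1],
  [[0, 0, 11.5], [0, 0, 0], 1],
  [[0, 0, 11.5], [0, 0, 0], 1],
])

```text
clock: 15.1
position: [0.6042, 0.0999, 0.2313]
ee_rot: [2.304, 2.133, 0.006]
force: [-0.4, 0.3, 0.0]
width: 1.0
gripper_force: 0.0
```

Request:
jog_arm([
  [[-4.5, 1.7, 0], [0, 0, 0], 1],
  [[-9, 3.3, 0], [0, 0, 0], 1],
  [[-14, 5, 0], [0, 0, 0], 1],
  [[-18.1, 6.7, 0], [0, 0, 0], 1],
  [[-18.1, 6.7, -4], [0, 0, 0], 1],
  [[-18.1, 6.7, -8], [0, 0, 0], 1],
  [[-18.1, 6.7, -9], [0, 0, 0], 1],
  [[-18.1, 6.7, -9], [0, 0, 0], 1],
])

```text
clock: 16.1
position: [0.4216, 0.1662, 0.1386]
ee_rot: [-2.305, -2.134, 0.002]
force: [0.3, 0.7, 0.9]
width: 1.003
gripper_force: 0.0
```

```bash
python3 look.py c; python3 - <<'E'
from h import *
o=arm.observe(); d=grab("wrist"); W=cloud(d,o)
P=W[(W[...,2]>.09)&(W[...,2]<.11)&(abs(W[...,0]-.42)<.06)&(abs(W[...,1]-.166)<.06)]; print(len(P))
if len(P)>5: print(cv2.minAreaRect((P[:,:2]*1000).astype(np.float32)))
E
```

```text
[0.42159872 0.16621483 0.13855501] [0.30740296 0.71307252 0.942684  ]
tool y deg -4.401156698351983
rim top 507 med [610.3  75.9  90.1] rect c [602.9  99.4] size [280.8 148.4] ang 85.5
rim scene 458 med [631.3  93.   88.3] rect c [606.9  99. ] size [278.  151.9] ang 85.4
5712
((423.80938720703125, 166.63790893554688), (53.43152618408203, 55.353599548339844), 85.86177825927734)
```

Down to 62 mm (100 mm tall).

Request:
jog_arm([
  [[0, 0, -3], [0, 0, 0], 1],
  [[0, 0, -5.5], [0, 0, 0], 1],
  [[0, 0, -7.6], [0, 0, 0], 1],
  [[0, 0, -7.6], [0, 0, 0], 1],
  [[0, 0, -7.6], [0, 0, 0], 0.3],
  [[0, 0, -7.6], [0, 0, 0], 0.3],
  [[0, 0, -7.6], [0, 0, 0], 0.3],
  [[0, 0, -7.6], [0, 0, 0], 0.3],
])

```text
clock: 17.25
position: [0.4222, 0.1663, 0.0631]
ee_rot: [2.305, 2.134, 0.001]
force: [1.2, 0.1, 1.4]
width: 0.614
gripper_force: 0.6
```

Request:
jog_arm([
  [[0, 0, 0], [0, 0, 0], 0.3],
  [[0, 0, 0], [0, 0, 0], 0.3],
  [[0, 0, 3], [0, 0, 0], 0.3],
  [[0, 0, 7], [0, 0, 0], 0.3],
  [[0, 0, 11], [0, 0, 0], 0.3],
  [[0, 0, 14.5], [0, 0, 0], 0.3],
  [[0, 0, 14.5], [0, 0, 0], 0.3],
])

```text
clock: 18.12
position: [0.4229, 0.1669, 0.2097]
ee_rot: [2.304, 2.133, 0.006]
force: [0.5, -0.2, -1.7]
width: 0.589
gripper_force: 14.9
```

Request:
jog_arm([
  [[4, 0.4, 0], [0, 0, 0], 0.3],
  [[8, 0.8, 0], [0, 0, 0], 0.3],
  [[12, 1.2, 0], [0, 0, 0], 0.3],
  [[16, 1.6, 0], [0, 0, 0], 0.3],
  [[18.8, 1.8, 0], [0, 0, 0], 0.3],
  [[18.8, 1.8, 0], [0, 0, 0], 0.3],
])

```text
clock: 18.88
position: [0.6105, 0.1836, 0.2051]
ee_rot: [-2.306, -2.132, 0.004]
force: [-1.4, -0.2, -1.9]
width: 0.588
gripper_force: 14.9
```

```bash
python3 look.py d
```

```text
[0.610541   0.1836422  0.20505031] [-1.42638085 -0.19180801 -1.9412069 ]
tool y deg -4.482647320969826
rim top 272 med [630.4   4.8  90. ] rect c [602.4  99.5] size [280.7 147.4] ang 85.6
rim scene 408 med [653.4  81.1  88.3] rect c [606.7  98.8] size [278.1 149.9] ang 85.3
```

Request:
jog_arm([
  [[0, 0, -3], [0, 0, 0], 0.3],
  [[0, 0, -6], [0, 0, 0], 0.3],
  [[0, 0, -8], [0, 0, 0], 0.3],
  [[0, 0, -8.8], [0, 0, 0], 0.3],
  [[0, 0, -9.2], [0, 0, 0], 0.3],
  [[0, 0, -9.5], [0, 0, 0], 0.3],
  [[0, 0, -9.6], [0, 0, 0], 0.3],
  [[0, 0, -9.6], [0, 0, 0], 0.3],
])

```text
clock: 19.98
position: [0.6101, 0.1843, 0.1121]
ee_rot: [2.305, 2.134, 0.001]
force: [-0.4, -0.4, -1.2]
width: 0.592
gripper_force: 14.9
```

Request:
jog_arm([
  [[0, 0, -0.1], [0, 0, 0], 0.3],
  [[0, 0, -0.2], [0, 0, 0], 0.3],
  [[0, 0, -0.3], [0, 0, 0], 0.3],
  [[0, 0, -0.4], [0, 0, 0], 0.3],
  [[0, 0, -0.4], [0, 0, 0], 0.3],
])

```text
clock: 20.6
position: [0.6098, 0.1842, 0.1076]
ee_rot: [-2.305, -2.134, 0.0]
force: [-0.3, -0.3, -2.1]
width: 0.587
gripper_force: 14.9
```

Request:
jog_arm([
  [[0, 0, -0.1], [0, 0, 0], 0.3],
  [[0, 0, -0.15], [0, 0, 0], 0.3],
  [[0, 0, -0.15], [0, 0, 0], 0.3],
])

```text
clock: 20.98
position: [0.6098, 0.1842, 0.1062]
ee_rot: [-2.305, -2.134, 0.0]
force: [-0.1, 0.5, -1.5]
width: 0.587
gripper_force: 14.9
```

Request:
jog_arm([
  [[0, 0, -0.1], [0, 0, 0], 0.3],
  [[0, 0, -0.15], [0, 0, 0], 0.3],
  [[0, 0, -0.15], [0, 0, 0], 0.3],
])

```text
clock: 21.35
position: [0.6099, 0.1843, 0.1048]
ee_rot: [2.305, 2.134, 0.0]
force: [0.4, -0.0, -0.3]
width: 0.588
gripper_force: 14.9
```

Request:
jog_arm([
  [[0, 0, -0.1], [0, 0, 0], 0.3],
  [[0, 0, -0.1], [0, 0, 0], 0.3],
])

```text
clock: 21.6
position: [0.61, 0.1843, 0.1039]
ee_rot: [2.305, 2.134, 0.001]
force: [-0.3, -0.3, 2.5]
width: 0.587
gripper_force: 14.9
```

Request:
jog_arm([
  [[0, 0, 0], [0, 0, 0], 1],
  [[0, 0, 0], [0, 0, 0], 1],
  [[0, 0, 0], [0, 0, 0], 1],
  [[0, 0, 2], [0, 0, 0], 1],
  [[0, 0, 5], [0, 0, 0], 1],
  [[0, 0, 8.5], [0, 0, 0], 1],
  [[0, 0, 11.5], [0, 0, 0], 1],
  [[0, 0, 11.5], [0, 0, 0], 1],
])

```text
clock: 22.6
position: [0.6113, 0.1853, 0.223]
ee_rot: [2.304, 2.133, 0.009]
force: [-0.2, -0.2, -0.2]
width: 0.998
gripper_force: 0.0
```

Request:
jog_arm([
  [[-4.5, -2, 0], [0, 0, 0], 1],
  [[-9, -4, 0], [0, 0, 0], 0],
  [[-14, -6, 0], [0, 0, 0], 0],
  [[-18, -8.5, 0], [0, 0, 0], 0],
  [[-18, -8.5, 0], [0, 0, 0], 0],
  [[-18, -8.5, 0], [0, 0, 0], 0],
])

```text
clock: 23.35
position: [0.4306, 0.0994, 0.2193]
ee_rot: [2.305, 2.133, 0.002]
force: [-0.3, -0.2, 0.9]
width: 0.506
gripper_force: 0.0
```

```bash
python3 look.py e; python3 - <<'E'
from m import *
im=cv2.imread("pics/e.png");ims=cv2.imread("pics/es.png")
cv2.imwrite("pics/e2.png",np.hstack([cv2.resize(im[180:330,220:420],(400,300)),cv2.resize(ims[260:420,360:540],(400,300))]))
# fence inner faces: line fits of the inner edge of strips tops
W=cloud(grab("top"))
def fit(m,ax):
    P=W[m]*1000; o=1-ax
    b=np.round(P[:,o]/8); pts=[]
    for k in np.unique(b):
        q=P[b==k]; 
        pts.append((q[:,o].mean(),q[:,ax].min(),q[:,ax].max()))
    pts=np.array(pts)[1:-1]
    lo=np.polyfit(pts[:,0],pts[:,1],1);hi=np.polyfit(pts[:,0],pts[:,2],1)
    print(ax,len(pts),"min",lo,np.degrees(np.arctan(lo[0])),"max",hi,np.degrees(np.arctan(hi[0])))
X,Y,Z=W[...,0],W[...,1],W[...,2]
z=(Z>.04)&(Z<.048)
fit(z&(X>.69)&(X<.74)&(Y>-.05)&(Y<.25),0)
fit(z&(Y>.25)&(Y<.29)&(X>.55)&(X<.71),1)
E
```

```text
[0.43062991 0.09942866 0.21927866] [-0.27469035 -0.17603039  0.94461705]
tool y deg -4.440409187082086
rim top 464 med [627.3  69.8  90. ] rect c [602.5  99.3] size [280.8 148.1] ang 85.8
rim scene 443 med [637.3  85.8  88.2] rect c [606.4  99. ] size [278.2 151.8] ang 85.5
0 36 min [6.65515852e-02 7.03561826e+02] 3.8075102752228873 max [6.83785713e-02 7.08181859e+02] 3.911714554967409
1 19 min [-6.85311672e-02  3.13240136e+02] -3.9204168725599273 max [-6.19102548e-02  3.13712407e+02] -3.5426747128585148
```

View pics/e2.png

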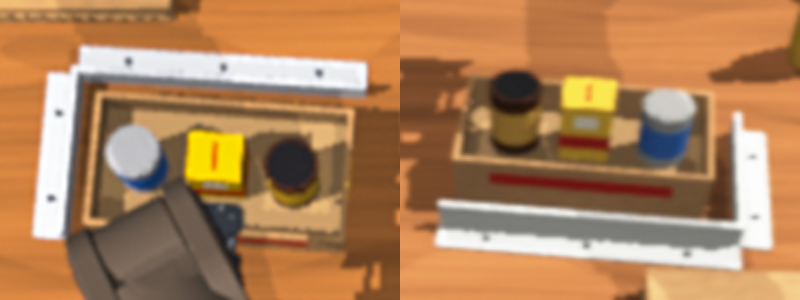

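All three stand upright in the carton. It still has to go about 34 mm in +x and 32 mm in +y. I'll push along +y first, with closed fingers tilted so the gripper body clears the coffee tin.

Request:
jog_arm([
  [[1, -4, 0], [0, 0, 0], 0],
  [[2, -9, 0], [0, 0, 0], 0],
  [[3, -13, 0], [0, 0, 0], 0],
  [[7, -17, 0], [5, 0, 0], 0],
  [[11.5, -17, 0], [10, 0, 0], 0],
  [[16, -17, 0], [15, 0, 0], 0],
  [[16, -17, 0], [15, 0, 0], 0],
])

```text
clock: 24.38
position: [0.5927, -0.0728, 0.2164]
ee_rot: [-2.157, -1.99, -0.265]
force: [0.2, 0.0, -0.8]
width: 0.003
gripper_force: 0.0
```

Request:
jog_arm([
  [[0, 0, -4], [0, 0, 0], 0],
  [[0, 0, -8], [0, 0, 0], 0],
  [[0, 0, -12], [0, 0, 0], 0],
  [[0, 0, -15.5], [0, 0, 0], 0],
  [[0, 0, -18.2], [0, 0, 0], 0],
  [[0, 0, -18.2], [0, 0, 0], 0],
  [[0, 0, -18.2], [0, 0, 0], 0],
])

```text
clock: 25.25
position: [0.5906, -0.0703, 0.0377]
ee_rot: [-2.156, -1.997, -0.264]
force: [-0.2, -0.3, 1.0]
width: 0.004
gripper_force: 0.0
```

```bash
python3 look.py f
```

```text
[ 0.59060721 -0.07026431  0.03770551] [-0.23644234 -0.29926738  0.97419172]
tool y deg -4.233426243857283
rim top 572 med [592.7  93.8  90.2] rect c [602.4  99.5] size [280.7 148. ] ang 85.6
rim scene 435 med [634.9  82.7  88. ] rect c [605.8  99.1] size [278.1 152.2] ang 85.2
```

Request:
jog_arm([
  [[0, 0.6, 0], [0, 0, 0], 0],
  [[0.1, 1.2, 0], [0, 0, 0], 0],
  [[0.1, 1.7, 0], [0, 0, 0], 0],
  [[0.1, 2.0, 0], [0, 0, 0], 0],
  [[0.1, 2.3, 0], [0, 0, 0], 0],
  [[0.2, 2.6, 0], [0, 0, 0], 0],
  [[0.2, 2.9, 0], [0, 0, 0], 0],
  [[0.2, 3.2, 0], [0, 0, 0], 0],
])

```text
clock: 26.35
position: [0.5925, -0.0414, 0.0369]
ee_rot: [-2.161, -1.996, -0.262]
force: [-1.4, -7.4, 3.6]
width: 0.005
gripper_force: 3.8
```

Request:
jog_arm([
  [[0, 0.3, 0], [0, 0, 0], 0],
  [[0, 0.6, 0], [0, 0, 0], 0],
  [[0.1, 0.9, 0], [0, 0, 0], 0],
  [[0.1, 1.2, 0], [0, 0, 0], 0],
  [[0.1, 1.4, 0], [0, 0, 0], 0],
  [[0.1, 1.4, 0], [0, 0, 0], 0],
])

```text
clock: 27.1
position: [0.5934, -0.0269, 0.0368]
ee_rot: [-2.16, -1.996, -0.262]
force: [0.0, -5.5, 3.0]
width: 0.006
gripper_force: 3.1
```

```bash
python3 look.py g
```

```text
[ 0.59336387 -0.02694654  0.03682122] [ 0.01419099 -5.45236407  3.00671214]
tool y deg -4.3761529307362235
rim top 533 med [601.9 134.1  90.2] rect c [604.8 124. ] size [280.4 148.6] ang 85.8
rim scene 434 med [646.2 119.3  88.2] rect c [608.2  91.9] size [345.  156.3] ang 87.0
```

Request:
jog_arm([
  [[0, 0.2, 0], [0, 0, 0], 0],
  [[0, 0.4, 0], [0, 0, 0], 0],
  [[0, 0.5, 0], [0, 0, 0], 0],
  [[0, 0.5, 0], [0, 0, 0], 0],
])

```text
clock: 27.7
position: [0.5934, -0.0222, 0.0368]
ee_rot: [-2.16, -1.996, -0.262]
force: [-1.1, -7.1, 2.6]
width: 0.002
gripper_force: 3.4
```

Request:
jog_arm([
  [[0, 0.1, 0], [0, 0, 0], 0],
  [[0, 0.2, 0], [0, 0, 0], 0],
  [[0, 0.2, 0], [0, 0, 0], 0],
])

```text
clock: 28.08
position: [0.5934, -0.0203, 0.0368]
ee_rot: [-2.16, -1.996, -0.262]
force: [0.4, -7.3, 4.4]
width: 0.006
gripper_force: 3.5
```

Request:
jog_arm([
  [[0, 0.1, 0], [0, 0, 0], 0],
  [[0, 0.2, 0], [0, 0, 0], 0],
  [[0, 0.2, 0], [0, 0, 0], 0],
])

```text
clock: 28.45
position: [0.5935, -0.0196, 0.0368]
ee_rot: [-2.162, -1.995, -0.261]
force: [-0.8, -10.8, 5.6]
width: 0.006
gripper_force: 5.4
```

Request:
jog_arm([
  [[0, 0.1, 0], [0, 0, 0], 0],
  [[0, 0.1, 0], [0, 0, 0], 0],
])

```text
clock: 28.7
position: [0.5935, -0.0195, 0.0368]
ee_rot: [-2.163, -1.995, -0.26]
force: [-2.8, -13.1, 6.3]
width: 0.005
gripper_force: 6.6
```

Request:
jog_arm([
  [[0, 0.1, 0], [0, 0, 0], 0],
  [[0, 0.2, 0], [0, 0, 0], 0],
  [[0, 0.2, 0], [0, 0, 0], 0],
  [[0, 0.2, 0], [0, 0, 0], 0],
])

```text
clock: 29.2
position: [0.5936, -0.0193, 0.0368]
ee_rot: [-2.166, -1.995, -0.258]
force: [-3.6, -18.5, 9.7]
width: 0.006
gripper_force: 9.1
```

Request:
jog_arm([
  [[0, -0.5, 0], [0, 0, 0], 0],
  [[0, -1.5, 0], [0, 0, 0], 0],
  [[0, -2.5, 0], [0, 0, 0], 0],
  [[0, -3, 0], [0, 0, 0], 0],
])

```text
clock: 29.7
position: [0.5928, -0.0435, 0.0365]
ee_rot: [-2.157, -1.995, -0.263]
force: [-0.4, 0.4, 0.2]
width: 0.006
gripper_force: 0.0
```

Request:
jog_arm([
  [[0, 0, 5], [0, 0, 0], 0],
  [[0, 0, 10], [0, 0, 0], 0],
  [[0, 0, 15], [0, 0, 0], 0],
  [[0, 0, 18.5], [0, 0, 0], 0],
  [[-6, 0, 18.5], [-5, 0, 0], 0],
  [[-12, 0, 18.5], [-10, 0, 0], 0],
  [[-16, 0, 18.5], [-15, 0, 0], 0],
  [[-16, 0, 18.5], [-15, 0, 0], 0],
])

```text
clock: 30.7
position: [0.4303, -0.0414, 0.2221]
ee_rot: [2.301, 2.137, -0.003]
force: [-0.4, 0.7, 0.3]
width: 0.003
gripper_force: 0.0
```

```bash
python3 look.py i; python3 -c "
from h import *
print(arm.observe()['joints'].round(2))"
```

```text
[ 0.43025448 -0.04142937  0.22214914] [-0.44326323  0.71607676  0.26747893]
tool y deg -4.215979765031809
rim top 526 med [612.3 142.6  90. ] rect c [605.5 130.5] size [280.7 148.3] ang 85.5
rim scene 449 med [633.8 113.4  88.4] rect c [609.  131.1] size [279.6 151.9] ang 85.4
[ 0.45  0.18 -0.53  1.98  0.11  1.01 -0.21]
```

Request:
jog_arm([
  [[0.5, 3, 0], [0, 0, 10], 0],
  [[1, 6, 0], [0, 0, 20], 0],
  [[2, 9, 0], [0, 0, 30], 0],
  [[3, 12, 0], [0, 0, 40], 0],
  [[4, 15, 0], [0, 0, 50], 0],
  [[5, 17.6, 0], [0, 0, 60], 0],
  [[6, 17.6, 0], [0, 0, 70], 0],
  [[6.8, 17.6, 0], [0, 0, 80], 0],
])

```text
clock: 31.8
position: [0.5025, 0.1335, 0.2212]
ee_rot: [-0.387, -3.116, -0.003]
force: [-0.0, 0.3, 0.3]
width: 0.0
gripper_force: 0.0
```

Request:
jog_arm([
  [[0, 0, 0], [0, 0, 10.3], 0],
  [[0, 0, -4], [0, 0, 10.3], 0],
  [[0, 0, -8], [0, 0, 10.3], 0],
  [[0, 0, -12], [0, 0, 10.3], 0],
  [[0, 0, -15.5], [0, 0, 10.3], 0],
  [[0, 0, -17.5], [0, 0, 10.3], 0],
  [[0, 0, -17.5], [0, 0, 10.3], 0],
  [[0, 0, -17.5], [0, 0, 10.3], 0],
])

```text
clock: 32.8
position: [0.5018, 0.1335, 0.0471]
ee_rot: [0.114, 3.139, 0.002]
force: [0.5, 0.5, -0.2]
width: 0.007
gripper_force: 0.0
```

```bash
python3 look.py j
```

```text
[0.50180521 0.1335282  0.04709908] [ 0.46088323  0.52855991 -0.17056257]
tool y deg 85.83332920782071
rim top 394 med [664.4 117.   90.2] rect c [605.8 130.1] size [280.4 146.9] ang 85.6
rim scene 460 med [643.5 118.1  88.2] rect c [597.4 131.8] size [279.4 174.5] ang 85.8
```

Request:
jog_arm([
  [[0.6, 0, 0], [0, 0, 0], 0],
  [[1.2, -0.1, 0], [0, 0, 0], 0],
  [[1.7, -0.1, 0], [0, 0, 0], 0],
  [[2.0, -0.1, 0], [0, 0, 0], 0],
  [[2.3, -0.1, 0], [0, 0, 0], 0],
  [[2.6, -0.2, 0], [0, 0, 0], 0],
  [[2.9, -0.2, 0], [0, 0, 0], 0],
  [[3.2, -0.2, 0], [0, 0, 0], 0],
])

```text
clock: 33.9
position: [0.5302, 0.1314, 0.0465]
ee_rot: [-0.111, -3.135, 0.002]
force: [-10.7, -0.3, 8.5]
width: 0.003
gripper_force: 5.3
```

Request:
jog_arm([
  [[0.3, 0, 0], [0, 0, 0], 0],
  [[0.6, 0, 0], [0, 0, 0], 0],
  [[0.9, -0.1, 0], [0, 0, 0], 0],
  [[1.2, -0.1, 0], [0, 0, 0], 0],
  [[1.4, -0.1, 0], [0, 0, 0], 0],
  [[1.4, -0.1, 0], [0, 0, 0], 0],
])

```text
clock: 34.65
position: [0.5448, 0.1306, 0.0465]
ee_rot: [-0.111, -3.136, 0.001]
force: [-7.2, 0.1, 5.4]
width: 0.004
gripper_force: 3.7
```

```bash
python3 look.py k
```

```text
[0.54475587 0.13061557 0.04649661] [-7.18581513  0.12606564  5.38414572]
tool y deg 85.95797292903205
rim top 375 med [687.  156.   90.3] rect c [627.2 129.1] size [280.8 147.1] ang 86.5
rim scene 466 med [660.1 116.6  88.4] rect c [627.1 130.2] size [280.5 156.8] ang 85.8
```

Request:
jog_arm([
  [[0.3, 0, 0], [0, 0, 0], 0],
  [[0.6, 0, 0], [0, 0, 0], 0],
  [[0.8, -0.1, 0], [0, 0, 0], 0],
  [[1.0, -0.1, 0], [0, 0, 0], 0],
  [[1.0, -0.1, 0], [0, 0, 0], 0],
])

```text
clock: 35.38
position: [0.5548, 0.1297, 0.0464]
ee_rot: [-0.111, -3.136, 0.001]
force: [-6.7, 0.4, 4.2]
width: 0.005
gripper_force: 3.5
```

Request:
jog_arm([
  [[0.1, 0, 0], [0, 0, 0], 0],
  [[0.2, 0, 0], [0, 0, 0], 0],
  [[0.2, 0, 0], [0, 0, 0], 0],
])

```text
clock: 35.75
position: [0.5566, 0.1297, 0.0464]
ee_rot: [-0.11, -3.136, 0.001]
force: [-7.8, 0.0, 4.9]
width: 0.002
gripper_force: 4.0
```

Request:
jog_arm([
  [[0.1, 0, 0], [0, 0, 0], 0],
  [[0.2, 0, 0], [0, 0, 0], 0],
  [[0.2, 0, 0], [0, 0, 0], 0],
])

```text
clock: 36.12
position: [0.5573, 0.1296, 0.0465]
ee_rot: [-0.11, -3.134, 0.002]
force: [-13.9, -0.9, 10.3]
width: 0.004
gripper_force: 6.6
```

Request:
jog_arm([
  [[0.1, 0, 0], [0, 0, 0], 0],
  [[0.2, 0, 0], [0, 0, 0], 0],
  [[0.25, 0, 0], [0, 0, 0], 0],
  [[0.25, 0, 0], [0, 0, 0], 0],
])

```text
clock: 36.62
position: [0.5572, 0.1295, 0.0464]
ee_rot: [-0.108, -3.13, 0.005]
force: [-23.5, -2.1, 18.8]
width: 0.008
gripper_force: 11.6
```

Request:
jog_arm([
  [[-0.5, 0, 0], [0, 0, 0], 0],
  [[-1.5, 0, 0], [0, 0, 0], 0],
  [[-2.5, 0, 0], [0, 0, 0], 0],
  [[-3.5, 0, 5], [0, 0, 0], 0],
  [[-3.5, 0, 10], [0, 0, 0], 0],
  [[-3.5, 0, 15], [0, 0, 0], 0],
  [[-3.5, 0, 22], [0, 0, 0], 0],
  [[-3.5, 0, 26], [0, 0, 0], 0],
])

```text
clock: 37.62
position: [0.5282, 0.1295, 0.3094]
ee_rot: [0.113, 3.138, 0.0]
force: [1.4, 0.2, -1.4]
width: -0.001
gripper_force: 0.0
```

Request:
jog_arm([
  [[-3, -5, 0], [0, 0, 0], 0],
  [[-6, -10, 0], [0, 0, 0], 0],
  [[-10, -14, 0], [0, 0, 0], 0],
  [[-13, -18, 0], [0, 0, 0], 0],
  [[-13, -18, 0], [0, 0, 0], 0],
])

```text
clock: 38.25
position: [0.396, -0.0543, 0.3064]
ee_rot: [-0.124, -3.138, 0.005]
force: [0.5, 0.0, 0.5]
width: 0.005
gripper_force: 0.0
```

```bash
python3 look.py l; python3 - <<'E'
from m import *
im=cv2.imread("pics/l.png");ims=cv2.imread("pics/ls.png")
cv2.imwrite("pics/l2.png",np.hstack([cv2.resize(im[180:330,220:420],(400,300)),cv2.resize(ims[260:420,360:540],(400,300))]))
d=grab("top");W=cloud(d)
show("sh",W[(W[...,2]>.229)&(W[...,2]<.245)&(abs(W[...,0]-.567)<.03)&(abs(W[...,1]+.31)<.03)])
m=(W[...,2]>.217)&(W[...,2]<.2275)&(abs(W[...,0]-.53)<.1)&(abs(W[...,1]+.29)<.09)
show("plate",W[m])
m=(W[...,2]>.225)&(W[...,2]<.26)&(abs(W[...,0]-.53)<.1)&(abs(W[...,1]+.29)<.09)
print((W[m]*1000).astype(int)[::6])
E
```

```text
[ 0.39598743 -0.05425517  0.30643063] [0.46394684 0.02710645 0.45742755]
tool y deg 85.47168218644053
rim top 580 med [627.6 129.1  90.3] rect c [638.8 129.3] size [281.5 148.9] ang 86.1
rim scene 466 med [667.7 116.3  88.7] rect c [643.1 129.4] size [280.2 152.8] ang 85.9
sh 43 med [ 565.7 -311.8  235.2] rect c [ 556.5 -312.6] size [36.2 19.6] ang 0.5
plate 585 med [ 521.3 -296.9  222.3] rect c [ 532.  -274.6] size [ 96.7 127.7] ang 70.5
[[ 584 -305  225]
 [ 574 -304  230]
 [ 572 -302  225]
 [ 570 -316  236]
 [ 568 -306  234]
 [ 569 -326  226]
 [ 565 -314  232]
 [ 562 -311  233]
 [ 561 -302  225]
 [ 561 -320  227]
 [ 556 -293  225]
 [ 553 -312  225]
 [ 550 -315  226]
 [ 544 -290  225]
 [ 540 -302  231]
 [ 539 -315  225]
 [ 536 -317  226]
 [ 533 -316  228]
 [ 524 -300  228]
 [ 522 -297  226]
 [ 519 -305  226]
 [ 517 -305  225]
 [ 513 -305  227]
 [ 511 -302  226]
 [ 505 -299  227]
 [ 500 -269  225]
 [ 497 -293  228]
 [ 493 -292  233]
 [ 491 -292  233]
 [ 489 -294  225]
 [ 486 -285  229]
 [ 486 -301  230]
 [ 483 -296  228]
 [ 480 -293  228]
 [ 477 -295  231]
 [ 473 -263  225]
 [ 467 -279  228]]
```

View pics/l2.png

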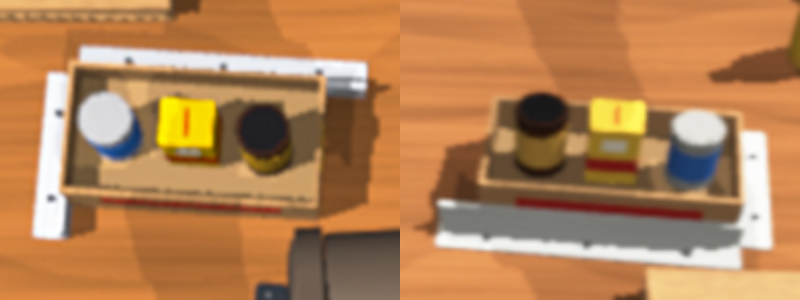

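The carton is home on both faces to within about 1 mm, and all three goods stand upright. Next is the shutter.

Request:
jog_arm([
  [[3, -4.5, 0], [0, 0, 0], 0],
  [[6, -9, 0], [0, 0, 0], 0],
  [[9, -13.5, 0], [0, 0, 0], 0],
  [[12, -18, 0], [0, 0, 0], 0],
  [[15, -22.5, 0], [0, 0, 0], 0],
  [[17.1, -25.7, 0], [0, 0, 0], 0],
  [[17.1, -25.7, 0], [0, 0, 0], 0],
  [[17.1, -25.7, 0], [0, 0, 0], 0],
])

```text
clock: 39.4
position: [0.5703, -0.3055, 0.3062]
ee_rot: [-0.109, -3.139, -0.003]
force: [-0.5, 0.5, 0.2]
width: 0.007
gripper_force: 0.0
```

```bash
python3 - <<'E'
from h import *
o=arm.observe(); d=grab("wrist"); W=cloud(d,o); print(o["position"],o["force"])
C=d["img"].astype(int); m=(C[...,0]>130)&(C[...,1]<70)&(C[...,2]<70)&(W[...,2]>.22)&(W[...,2]<.25)
P=W[m]*1000; print(len(P))
if len(P)>5:
    print(np.median(P,0), cv2.minAreaRect(P[:,:2].astype(np.float32)), np.argwhere(m).mean(0))
save(d,"pics/lw.png"); d2=grab("scene"); save(d2,"pics/m.png",(160,150,280,260),5)
E
```

```text
[ 0.57032474 -0.30553197  0.30616161] [-0.49002279  0.47035335  0.1687014 ]
409
[ 567.82533084 -313.72983276  236.1402369 ] ((567.7222290039062, -313.6566162109375), (15.848562240600586, 16.498952865600586), 85.58417510986328) [219.05134474 271.96821516]
```

View pics/lw.png

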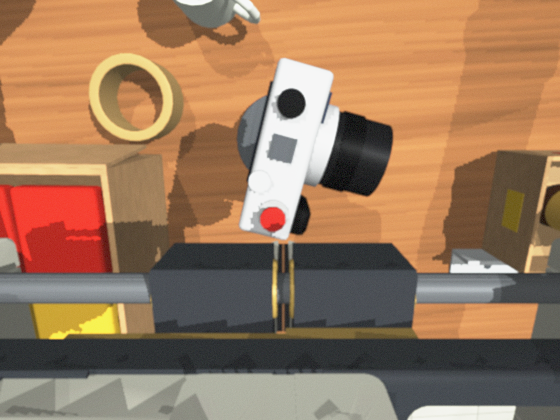

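The wrist view shows the red button at (272,219), with a small dial clear of it at (260,182). I'll lower to just above the button.

Request:
jog_arm([
  [[0.1, -0.2, -2], [0, 0, 0], 0],
  [[0.1, -0.2, -4], [0, 0, 0], 0],
  [[0.1, -0.2, -5], [0, 0, 0], 0],
  [[0.1, -0.2, -6], [0, 0, 0], 0],
  [[0.1, -0.2, -6], [0, 0, 0], 0],
  [[0.1, -0.2, -6], [0, 0, 0], 0],
  [[0.1, -0.2, -6], [0, 0, 0], 0],
])

```text
clock: 40.38
position: [0.5707, -0.3098, 0.2474]
ee_rot: [0.113, 3.139, -0.0]
force: [0.5, -0.7, -0.4]
width: 0.007
gripper_force: 0.0
```

Request:
jog_arm([
  [[-0.3, -0.3, 0], [0, 0, 0], 0],
  [[-0.3, -0.3, -0.4], [0, 0, 0], 0],
  [[-0.3, -0.3, -0.8], [0, 0, 0], 0],
  [[-0.3, -0.3, -0.8], [0, 0, 0], 0],
  [[-0.3, -0.3, -0.8], [0, 0, 0], 0],
])

```text
clock: 41.0
position: [0.5674, -0.3127, 0.2387]
ee_rot: [-0.113, -3.14, -0.0]
force: [-0.4, -0.3, 0.6]
width: 0.006
gripper_force: 0.0
```

Request:
jog_arm([
  [[0, 0, -0.2], [0, 0, 0], 0],
  [[0, 0, -0.4], [0, 0, 0], 0],
  [[0, 0, -0.5], [0, 0, 0], 0],
  [[0, 0, -0.5], [0, 0, 0], 0],
])

```text
clock: 41.5
position: [0.5675, -0.3127, 0.2338]
ee_rot: [0.113, 3.139, 0.0]
force: [0.0, -0.2, 1.5]
width: 0.005
gripper_force: 0.8
```

Request:
jog_arm([
  [[0, 0, -0.1], [0, 0, 0], 0],
  [[0, 0, -0.1], [0, 0, 0], 0],
])

```text
clock: 41.75
position: [0.5675, -0.3128, 0.2328]
ee_rot: [0.113, 3.139, 0.0]
force: [0.2, -0.0, 1.1]
width: 0.008
gripper_force: 1.0
```

Request:
jog_arm([
  [[0, 0, -0.1], [0, 0, 0], 0],
  [[0, 0, -0.1], [0, 0, 0], 0],
])

```text
clock: 42.0
position: [0.5676, -0.3127, 0.2324]
ee_rot: [0.113, 3.139, -0.0]
force: [-1.2, 0.3, 6.0]
width: 0.002
gripper_force: 3.0
```

Request:
jog_arm([
  [[0, 0, -0.05], [0, 0, 0], 0],
  [[0, 0, -0.05], [0, 0, 0], 0],
])

```text
clock: 42.25
position: [0.5675, -0.3128, 0.2319]
ee_rot: [0.113, 3.139, -0.001]
force: [0.0, 0.7, 6.2]
width: 0.003
gripper_force: 3.5
```

Request:
jog_arm([
  [[0, 0, 0.04], [0, 0, 0], 0],
  [[0, 0, 0.04], [0, 0, 0], 0],
])

```text
clock: 42.5
position: [0.5676, -0.3128, 0.2323]
ee_rot: [0.113, 3.139, -0.001]
force: [-0.6, -0.2, 6.0]
width: 0.005
gripper_force: 3.2
```

Request:
jog_arm([
  [[0, 0, 0.02], [0, 0, 0], 0],
  [[0, 0, 0.02], [0, 0, 0], 0],
  [[0, 0, 0.02], [0, 0, 0], 0],
  [[0, 0, 0.02], [0, 0, 0], 0],
  [[0, 0, 0.02], [0, 0, 0], 0],
])

```text
clock: 43.12
position: [0.5676, -0.3127, 0.2323]
ee_rot: [0.113, 3.139, -0.0]
force: [-0.2, 1.6, 6.1]
width: 0.007
gripper_force: 3.0
```

Request:
jog_arm([
  [[0, 0, -0.2], [0, 0, 0], 0],
  [[0, 0, -0.4], [0, 0, 0], 0],
  [[0, 0, -0.55], [0, 0, 0], 0],
  [[0, 0, -0.65], [0, 0, 0], 0],
  [[0, 0, -0.65], [0, 0, 0], 0],
])

```text
clock: 43.75
position: [0.5677, -0.3128, 0.2278]
ee_rot: [0.113, 3.138, -0.002]
force: [-5.3, 2.1, 19.6]
width: 0.006
gripper_force: 9.8
```

Request:
jog_arm([
  [[0, 0, 1], [0, 0, 0], 0],
  [[0, 0, 3], [0, 0, 0], 0],
  [[0, 0, 6], [0, 0, 0], 0],
  [[0, 0, 9], [0, 0, 0], 0],
  [[-5, 4, 9], [0, 0, 0], 0],
  [[-10, 8, 9], [0, 0, 0], 0],
  [[-15, 13, 9], [0, 0, 0], 0],
  [[-18, 16, 9], [0, 0, 0], 0],
])

```text
clock: 44.75
position: [0.3853, -0.1513, 0.3147]
ee_rot: [-0.113, -3.138, 0.0]
force: [0.5, 0.4, 0.8]
width: 0.003
gripper_force: 0.0
```

Request:
jog_arm([
  [[0, 0, 0], [0, 0, 0], 0],
  [[0, 0, 0], [0, 0, 0], 0],
  [[0, 0, 0], [0, 0, 0], 0],
  [[0, 0, 0], [0, 0, 0], 0],
])

```text
clock: 45.25
position: [0.3879, -0.1532, 0.315]
ee_rot: [-0.113, -3.139, -0.002]
force: [0.7, 0.0, 0.1]
width: 0.008
gripper_force: 0.0
```

```bash
python3 look.py n; python3 - <<'E'
from m import *
d=grab("top"); W=cloud(d)
show("sh",W[(W[...,2]>.229)&(W[...,2]<.245)&(abs(W[...,0]-.567)<.012)&(abs(W[...,1]+.312)<.012)])
E
```

```text
[ 0.38785559 -0.15321789  0.31504346] [0.73800977 0.0462017  0.07096291]
tool y deg 85.86502246264337
rim top 580 med [630.8 127.6  90.4] rect c [638.6 128.7] size [280.6 148.3] ang 86.2
rim scene 467 med [667.1 119.7  88.5] rect c [642.9 129.3] size [280.1 149.7] ang 86.0
sh 35 med [ 567. -311.  237.] rect c [ 566.3 -311.9] size [14.6 16.5] ang 3.2
```

View pics/n.png

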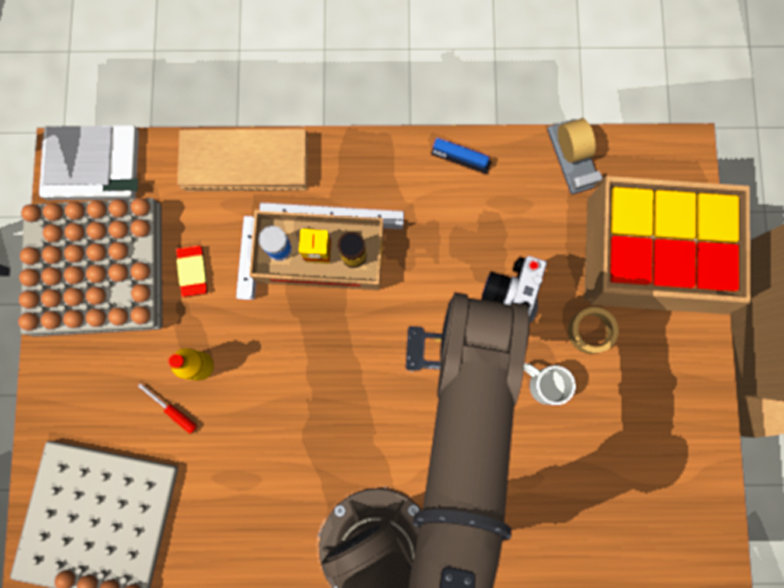

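The carton is in the corner at (317,247) with all three goods upright. The button is back up, and the other things on the table have not moved.

```bash
python3 -c "
from cell import arm
print(arm.sign_off())"
```

```text
the job is handed in; nothing more can be done
None
```

The job is handed in: the milk tin, biscuit carton and coffee tin stand upright in the carton, which sits in the fence corner (flush to about 1 mm by the top camera), and the shutter was held at its halfway stop for about a second, pressed fully down and let go.

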